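Shift the test gauge to the other test nipple

TASK

Move the test gauge from the nipple on the air reservoir to the nipple on the valve block. Release it by drawing its sprung sleeve back (up), lift it off and stand it upright on the worktop, letting go so that the sleeve is free and sprung forward; then press it by its dial case straight down onto the valve block's nipple until it is fully home and locked, with the sleeve snapped forward again. Keep the gauge upright, and leave the wrench, the tape roll and the hex keys where they are.

Things in the scene. Friction and masses are not known exactly. Their poses are not given: they have to be found in the camera images.
- gauge: test gauge, 78 mm tall, 0.4 kg: female quick coupling, mouth down, under a dial case; white dial faces up. Origin: centre of its flat foot, on which it stands; z up its axis. Brass nose 40 mm diameter from z = 0 to 20 mm; ribbed steel sleeve 46 mm diameter, 21 to 49 mm; hexagon to 60 mm; case to 78 mm. Bore 25 mm, tapering out to 33 mm at the mouth. Fully home: foot on the nipple's shoulder
- gauge_sleeve (a joint): how far the sleeve is drawn back (up, towards the dial): 0 = forward, locked; 0.008 m = fully back; the pawls let go at about 0.005. Spring: 6 N at 0, 9 N at 0.008. Locked, the gauge can be lifted only about 2 mm off the shoulder
- sleeve_mid (a point): centre of the sleeve, on the axis, 35 mm above the foot when forward. Grip the sleeve round here from above, fingers straddling the narrower case, and pull straight up: the sleeve slides back 8 mm to its stop, the lock lets go and the gauge comes off. Held by the sleeve it cannot be pushed on, since the sleeve must be free to move
- case_mid (a point): centre of the dial case (black with a steel rim, 42 mm diameter, 60 to 78 mm above the foot), on the axis, 69 mm above the foot. To press the gauge on, grip here with the fingertips no lower than 58 mm above the foot, clear of the sleeve; pressing takes about 10 N, and the sleeve rises and snaps forward on the way
- reservoir_nipple (a point): on the air reservoir, where the gauge starts: centre of the nipple's flat shoulder, 91 mm above the worktop; z up. The nipple rises 40 mm above it: 23 mm diameter with a groove, then a tapered nose that ends 9 mm wide
- valve_nipple (a point): on the valve block, the same nipple, bare: centre of its flat shoulder, 61 mm above the worktop; z up. 40 mm from the block's centre along the block's -y; towards the block's other end stand two black solenoid coils, up to 87 mm above the worktop, the nearer one's side 41 mm from the nipple's axis
- reservoir: grey steel air reservoir, a tank 68 mm in diameter and 150 mm long along its y, on two feet 74 mm long in x, fixed; origin on the worktop under its nipple
- valve_block: aluminium valve block, 150 mm along its y, 72 mm along x over the base plate, 52 mm high, fixed; origin on the worktop at its centre
- table_front (a point): foremost line of the blue router table that stands fixed behind the work: this point lies below its middle, on the worktop, and the table reaches 0.31 m to each side in y, 0.38 m up, and away from the robot (its legs' feet and top edge start 10 to 30 mm farther back, a crank and a switch hang here). Keep hand and wrist in front of it
- wrench: open-end wrench, 180 mm, lying on the worktop; bystander, origin at its middle
- tape_roll: black tape roll, 53 mm across and 19 mm high; bystander, origin at its underside
- hex_keys: red folding hex key set, 95 x 34 x 24 mm; bystander, origin at its underside

How it is judged:
By the outcome, as a careful person would: the job done as asked, in the order asked, and still so for the second after the job is handed in, with the robot touching nothing.
It also fails if it takes over 58 s, if anything falls off the work surface, if the arm or the gripper's body presses on something with over 40 N, if the wrist force passes 120 N, or if a joint passes its speed limit or range.

ROBOT

A 6-joint arm with a two-finger parallel gripper is mounted at the origin on a cart in front of the work surface, level with it; the furniture and walls round the work are solid. World frame = base frame: x ahead of the robot, y to its left, z up, the work surface at z = 0. Lengths are in mm, angles in rad, forces in N, time in s.
With the tool pointing down it reaches from about 300 to 1000 mm from the base axis. Payload 5.1 kg.
Tool frame: the origin (TCP) lies midway between the tips of the shut fingers; the grasp point (between the pads) lies 19 mm behind it; z points along the fingers, y is the line along which they close (so a half turn about z gives the same grasp; the last joint's range is limited). The gripper opens to 95 mm and grips with 3 to 60 N. Pads are 20 mm wide; open, the fingers measure 119 mm over their backs; the gripper's body (75 mm by 180 mm) begins 59 mm behind the grasp point.
Start: joints at [1.06, 0.124, 1.65, -0, 1.367, -0.083], TCP at [269.684, 591.401, 214.656] pointing down, gripper open.
Joint ranges: [-2.61, 2.61], [-1.02, 2.33], [0.03, 2.71], [-1.35, 4.49], [0.32, 2.68], [-2.91, 2.91]. Speed limits (rad/s): [2.57, 2.57, 3.14, 3.14, 3.14, 3.14].

INTERFACE

Orientations are given as a rotation vector (axis times angle).
In Python, from rig import ctrl gives the robot as it stands.
- The arm moves only by the tool carry_out, never from a script. Its argument "moves" is one flat list of numbers, 7 for each row, row after row: the shift along the world's x, y, z in mm, then the turn, a rotation vector about the world's x, y, z in degrees, then the finger opening in mm, from 0 to 95.1. A call has 1 to 20 rows; each row is the pose to reach, as a shift and turn from the pose commanded when the call began; what a row does not reach only later rows make up. A row lasts 1/10 s, in which the tool goes at most 50 mm and 8.59 degrees, less where a joint would pass 70% of its speed; a pose out of reach is approached as far as the arm can. A call with a gripper value outside its range is refused whole. The fingers move at their own pace and stop on an object; "grip_force" is the grip in N (left out, the last holds). Time passes only in rows, so rows that repeat a pose let the fingers close. It gives the time, the measured TCP pose, the force, the opening and the grip force at its end, in the units of the state.
- ctrl.get_obs(): the state, without advancing time (a new reading comes with each control period).
- ctrl.read_camera(name): name is "scene" or "top"; returns the picture (480x640x3 uint8, red, green, blue); there is no depth.
- ctrl.camera_params(name): a dict with "fx", "fy", "cx", "cy" (pixels), "world_from_camera" (4x4, takes a point from camera to world coordinates). Camera axes: x right, y down, z forward; pixel columns grow to the right and rows downward; lengths in mm; the calibration is good to about 2 mm. A picture is of the moment at which its call begins. camera_params takes no time and is no camera call.
- ctrl.hand_in(): hands the job in; it is judged then, once.
The state is a dict: "clock": time; "joint_pos": joint angles; "dq": joint speeds; "effort": joint torques, N m; "tool_pos": TCP position; "orientation": TCP orientation; "ft_force": force on the tool from outside, world axes, zero at the start; "torque": the same for the moment, N m; "width": finger opening in mm; "gripper_force": force on a finger pad.
Only numpy, scipy, OpenCV 4.12 (cv2) and the standard library are available. Lean on these libraries where they do the work, as an engineer would, in place of code of your own. Each camera call takes 0.05 s, during which the arm holds its last target. There are 200 camera calls.

## Working session

There is one attempt and no reset: what is moved stays moved. The work goes in short steps, Python scripts to look and compute and a tool call to move; the robot and the scene stay as the last step left them, time stands still between calls to the robot, and variables do not carry over. Pictures are saved under pics/ and viewed, at most 10 in all, crops included, and the job is handed in when it is done.

Besides the shell and the picture viewer there is one more tool, called after "Call:" by a JSON object that holds its "method" and its "body", one argument or row to a line. carry_out: Moves the arm, as the interface text tells. Its arguments: {"type":"object","properties":{"moves":{"type":"array","items":{"type":"number"}},"grip_force":{"type":"number"}},"required":["moves"]}

```bash
mkdir -p pics; python3 - <<'E'
from rig import ctrl
import cv2
for n in ("scene","top"):
    cv2.imwrite(f"pics/{n}0.png",ctrl.read_camera(n)[:,:,::-1])
    p=ctrl.camera_params(n);print(n,p["fx"],p["fy"],p["cx"],p["cy"]);print(p["world_from_camera"].round(3))
o=ctrl.get_obs();print({k:o[k] for k in("clock","tool_pos","orientation","ft_force","width")})
E
```

```text
scene 505.69778261963876 505.69778261963876 325.9210362222516 247.1677168514184
[[ 7.96000e-01 -2.55000e-01  5.49000e-01 -1.47610e+02]
 [-6.05000e-01 -3.68000e-01  7.06000e-01 -8.10471e+02]
 [ 2.20000e-02 -8.94000e-01 -4.47000e-01  6.79696e+02]
 [ 0.00000e+00  0.00000e+00  0.00000e+00  1.00000e+00]]
top 462.70456373245173 462.70456373245173 319.00823202176764 239.38844777087306
[[ 2.300000e-02 -9.970000e-01  7.400000e-02  4.963540e+02]
 [-1.000000e+00 -2.200000e-02  8.000000e-03  7.480900e+01]
 [-6.000000e-03 -7.400000e-02 -9.970000e-01  1.078867e+03]
 [ 0.000000e+00  0.000000e+00  0.000000e+00  1.000000e+00]]
{'clock': 0.1, 'tool_pos': array([269.40748055, 590.91102571, 213.49005235]), 'orientation': array([-6.66675806e-01, -3.06951002e+00,  2.86153674e-03]), 'ft_force': array([ 0.09159132, -0.61334979,  0.55250806]), 'width': 95.06802269501743}
```

View pics/scene0.png

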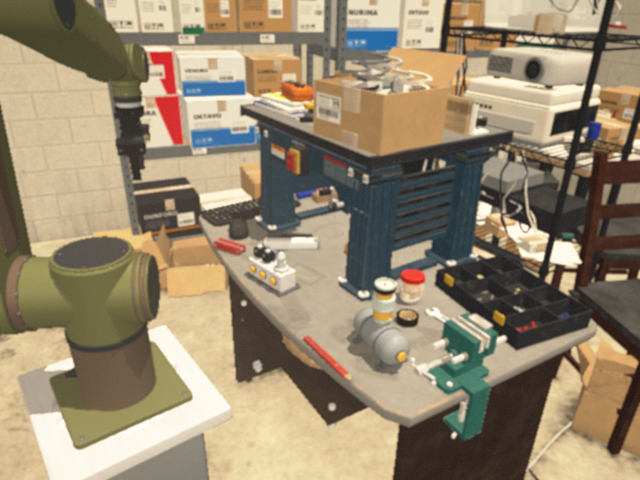

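View pics/top0.png

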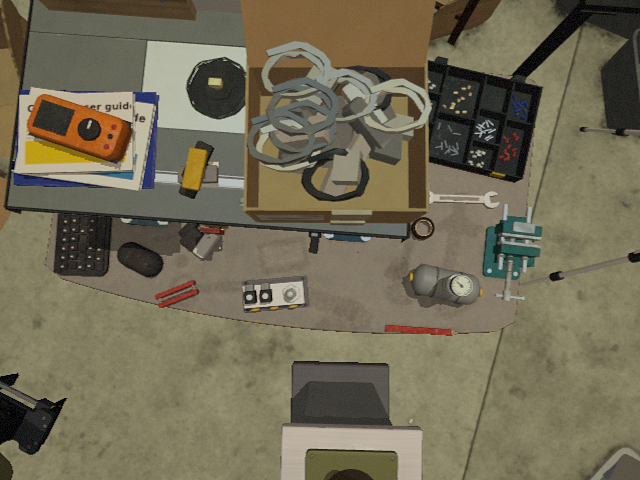

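The scene shows the gauge standing on the reservoir at (384,290) and the valve block at (272,268). In the top view the dial is at (460,287) and the valve nipple at (290,294). Next I'll enlarge these areas.

```bash
python3 - <<'E'
import cv2,numpy as np
t=cv2.imread("pics/top0.png");s=cv2.imread("pics/scene0.png")
def c(im,x,y,w=80,h=60): return cv2.resize(im[y:y+h,x:x+w],(400,300),interpolation=cv2.INTER_CUBIC)
m=np.vstack([np.hstack([c(t,405,255),c(t,235,265)]),np.hstack([c(s,345,270,128,96),c(s,235,235)])])
cv2.imwrite("pics/m0.png",m)
E
```

```text
(no output)
```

View pics/m0.png

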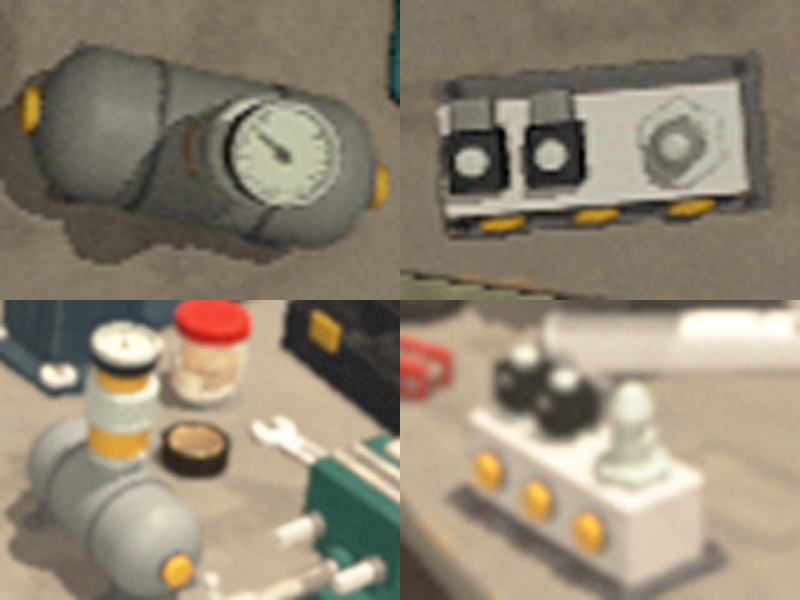

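Crop readings, top camera: dial centre at (461.4,284.8), nipple tip at (290.0,293.8). Scene camera: dial at about (385.1,283), tip at about (281.2,252.6).

```bash
cat > h.py <<'E'
import numpy as np
from rig import ctrl
def at_z(n,u,v,z):
    p=ctrl.camera_params(n);T=p["world_from_camera"]
    d=T[:3,:3]@[(u-p["cx"])/p["fx"],(v-p["cy"])/p["fy"],1]
    return T[:3,3]+d*(z-T[2,3])/d[2]
E
python3 - <<'E'
from h import *
for l,n,u,v,z in [("gauge","top",461.4,284.8,169),("gauge","scene",385.1,283.1,169),("nip","top",290,293.8,101),("nip","scene",281.2,252.6,101),
 ("table edgeL","top",200,220,380),("edgeR","top",405,238,380),("switch","top",315,250,300),
 ("stand","top",360,290,0),("blk a","top",235+8,265+21,52),("blk b","top",235+69,265+16.4,52),("res a","top",411,277,45),("res b","top",481,292,45),("worktop front","top",360,330,0),("tape","top",423,229,19)]:
    print(l,n,at_z(n,u,v,z).round(1))
E
```

```text
gauge top [ 481.4 -198.   169. ]
gauge scene [ 479.7 -198.7  169. ]
nip top [453.2 141.1 101. ]
nip scene [453.  142.2 101. ]
table edgeL top [574.  262.2 380. ]
edgeR top [553.4 -49.6 380. ]
switch top [536.3  87.5 300. ]
stand top [461.2 -14.1   0. ]
blk a top [465.8 248.8  52. ]
blk b top [479.  114.2  52. ]
res a top [ 494.  -123.3   45. ]
res b top [ 464.4 -278.5   45. ]
worktop front top [369.6 -15.6   0. ]
tape top [ 604.5 -154.9   19. ]
```

Call:
{"method": "carry_out", "body": {
  "moves": [2,-8,2,0,0,0.5,95,8,-32,5,0,0,1,95,17,-63,8,0,0,2,95,27,-103,12,0,0,3,95,38,-142,15,0,0,4.5,95,51,-190,15,0,0,6,95,63,-237,15,0,0,7.5,95,76,-284,15,0,0,9,95,89,-332,15,0,0,10.5,95,101,-379,15,0,0,12,95,114,-427,15,0,0,13.5,95,127,-474,15,0,0,15,95,139,-521,15,0,0,16.5,95,152,-569,15,0,0,18,95,165,-616,15,0,0,19.5,95,177,-664,15,0,0,21,95,188,-703,15,0,0,22,95,198,-743,15,0,0,23,95,207,-774,15,0,0,24,95,211,-790,15,0,0,24.5,95],
  "grip_force": 30
}}

```text
clock: 2.1
tool_pos: [480.3, -201.2, 229.4]
orientation: [-0.003, -3.141, 0.0]
ft_force: [0.4, 0.2, 0.4]
width: 95.1
gripper_force: 0.0
```

Call:
{"method": "carry_out", "body": {
  "moves": [0,0,-5,0,0,0,95,0,0,-20,0,0,0,95,0,0,-40,0,0,0,95,0,0,-60,0,0,0,95,0,0,-80,0,0,0,95,0,0,-98,0,0,0,95,0,0,-112,0,0,0,95,0,0,-120,0,0,0,95,0,0,-122,0,0,0,95,0,0,-122,0,0,0,95,0,0,-122,0,0,0,95]
}}

```text
clock: 3.2
tool_pos: [481.3, -198.8, 108.6]
orientation: [0.0, 3.14, -0.001]
ft_force: [-0.1, 0.4, -0.0]
width: 94.6
gripper_force: 0.0
```

```bash
python3 - <<'E'
from rig import ctrl
import cv2,numpy as np
t=ctrl.read_camera("top")[:,:,::-1];s=ctrl.read_camera("scene")[:,:,::-1]
c=lambda im,x,y: cv2.resize(im[y:y+120,x:x+80],(400,600),interpolation=cv2.INTER_CUBIC)
cv2.imwrite("pics/m1.png",np.hstack([c(t,420,225),c(s,345,230)]))
o=ctrl.get_obs();print(o["tool_pos"],o["ft_force"])
E
```

```text
[ 481.30397902 -198.96156008  108.67614431] [ 0.19773818 -0.60491852 -0.05631644]
```

View pics/m1.png

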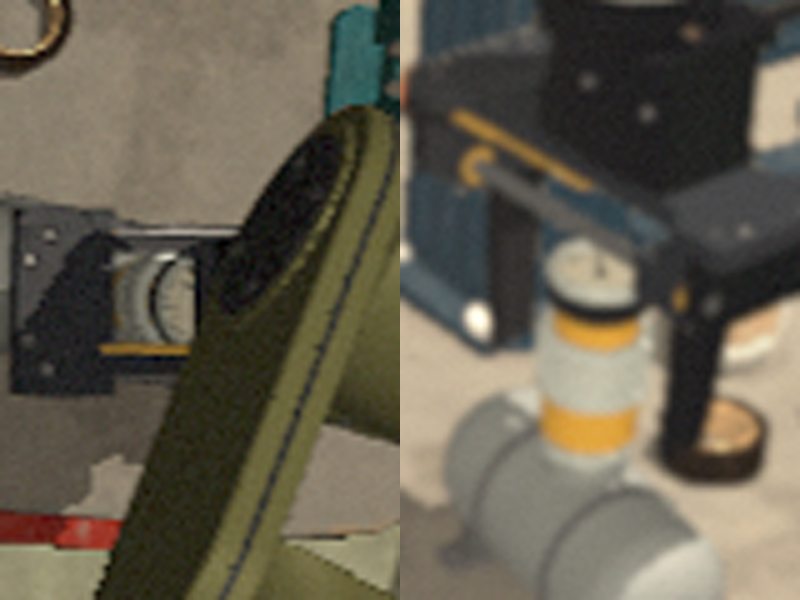

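The fingers straddle the sleeve, one on each side (gauge at (590,350) in the right crop), and nothing is touching. I'll close the gripper.

Call:
{"method": "carry_out", "body": {
  "moves": [0,0,0,0,0,0,70,0,0,0,0,0,0,52,0,0,0,0,0,0,48,0,0,0,0,0,0,44,0,0,0,0,0,0,40,0,0,0,0,0,0,40,0,0,0,0,0,0,40,0,0,0,0,0,0,40],
  "grip_force": 30
}}

```text
clock: 4.1
tool_pos: [480.7, -198.5, 107.6]
orientation: [-0.0, -3.141, -0.0]
ft_force: [-0.2, -0.2, -0.1]
width: 45.6
gripper_force: 30.0
```

Call:
{"method": "carry_out", "body": {
  "moves": [0,0,1,0,0,0,40,0,0,3,0,0,0,40,0,0,5,0,0,0,40,0,0,7,0,0,0,40,0,0,9,0,0,0,40,0,0,11,0,0,0,40,0,0,13,0,0,0,40,0,0,15,0,0,0,40,0,0,18,0,0,0,40,0,0,21,0,0,0,40,0,0,21,0,0,0,40]
}}

```text
clock: 5.2
tool_pos: [481.3, -199.0, 129.7]
orientation: [0.0, 3.14, -0.002]
ft_force: [0.1, -0.5, -3.1]
width: 46.0
gripper_force: 30.0
```

Call:
{"method": "carry_out", "body": {
  "moves": [0,0,3,0,0,0,40,0,0,10,0,0,0,40,0,0,18,0,0,0,40,0,0,26,0,0,0,40,0,0,34,0,0,0,40,0,0,42,0,0,0,40,0,0,50,0,0,0,40,0,0,58,0,0,0,40,0,0,62,0,0,0,40,0,0,62,0,0,0,40,0,0,62,0,0,0,40]
}}

```text
clock: 6.3
tool_pos: [480.5, -198.5, 190.5]
orientation: [-0.0, -3.141, -0.0]
ft_force: [0.9, -0.3, -3.8]
width: 45.4
gripper_force: 30.0
```

```bash
python3 - <<'E'
from rig import ctrl
import cv2
s=ctrl.read_camera("scene")[:,:,::-1]
cv2.imwrite("pics/s2.png",cv2.resize(s[210:360,320:480],(640,600),interpolation=cv2.INTER_CUBIC))
o=ctrl.get_obs();print(o["tool_pos"],o["ft_force"],o["torque"])
E
```

```text
[ 480.40256891 -198.43784558  190.120496  ] [-1.0820353  -0.47142089 -4.1118813 ] [0.02743489 0.0397234  0.04578005]
```

View pics/s2.png

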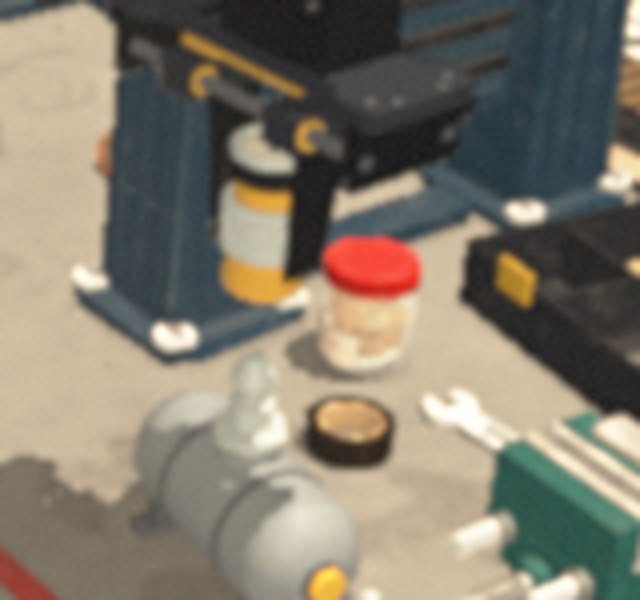

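The reservoir nipple is bare at (258,385), and the gauge hangs upright in the gripper with the sleeve forward. Next I'll carry it to (425,-40).

Call:
{"method": "carry_out", "body": {
  "moves": [-1,4,0,0,0,0,40,-5,14,0,0,0,0,40,-10,30,0,0,0,0,40,-17,50,0,0,0,0,40,-24,70,0,0,0,0,40,-31,90,0,0,0,0,40,-38,110,0,0,0,0,40,-45,130,-4,0,0,0,40,-51,146,-14,0,0,0,40,-54,155,-30,0,0,0,40,-55,158,-50,0,0,0,40,-55,158,-70,0,0,0,40,-55,158,-90,0,0,0,40,-55,158,-110,0,0,0,40,-55,158,-130,0,0,0,40,-55,158,-146,0,0,0,40,-55,158,-158,0,0,0,40,-55,158,-162,0,0,0,40,-55,158,-162,0,0,0,40,-55,158,-162,0,0,0,40]
}}

```text
clock: 8.35
tool_pos: [426.3, -40.7, 29.4]
orientation: [0.0, 3.14, -0.001]
ft_force: [0.1, -0.1, -3.9]
width: 45.5
gripper_force: 30.0
```

Call:
{"method": "carry_out", "body": {
  "moves": [0,0,-3,0,0,0,40,0,0,-6,0,0,0,40,0,0,-8,0,0,0,40,0,0,-9,0,0,0,40,0,0,-10,0,0,0,40,0,0,-11,0,0,0,40,0,0,-11,0,0,0,40,0,0,-11,0,0,0,40]
}}

```text
clock: 9.15
tool_pos: [425.7, -40.6, 17.7]
orientation: [0.0, 3.142, -0.0]
ft_force: [-0.8, 1.0, -4.1]
width: 45.9
gripper_force: 30.0
```

Call:
{"method": "carry_out", "body": {
  "moves": [0,0,-0.5,0,0,0,40,0,0,-1,0,0,0,40,0,0,-1.5,0,0,0,40,0,0,-1.5,0,0,0,40,0,0,-1.5,0,0,0,40]
}}

```text
clock: 9.65
tool_pos: [425.7, -40.6, 16.2]
orientation: [0.0, 3.142, -0.0]
ft_force: [-1.3, 0.7, -3.7]
width: 45.5
gripper_force: 30.0
```

Call:
{"method": "carry_out", "body": {
  "moves": [0,0,-0.5,0,0,0,40,0,0,-1,0,0,0,40,0,0,-1.5,0,0,0,40,0,0,-1.5,0,0,0,40]
}}

```text
clock: 10.05
tool_pos: [425.9, -40.6, 16.1]
orientation: [-0.0, -3.141, -0.0]
ft_force: [-6.4, 0.3, 9.6]
width: 45.7
gripper_force: 30.0
```

Contact with the worktop. I'll ease off, open, and then rise.

Call:
{"method": "carry_out", "body": {
  "moves": [0,0,0.7,0,0,0,40,0,0,0.7,0,0,0,40,0,0,0.7,0,0,0,48,0,0,0.7,0,0,0,55,0,0,0.7,0,0,0,75,0,0,0.7,0,0,0,95,0,0,0.7,0,0,0,95,0,0,10,0,0,0,95,0,0,25,0,0,0,95,0,0,37,0,0,0,95,0,0,44,0,0,0,95,0,0,46,0,0,0,95,0,0,46,0,0,0,95]
}}

```text
clock: 11.35
tool_pos: [425.9, -40.6, 61.0]
orientation: [0.0, 3.141, -0.0]
ft_force: [0.1, -0.2, -0.1]
width: 95.2
gripper_force: 0.0
```

```bash
python3 - <<'E'
from rig import ctrl
import cv2
s=ctrl.read_camera("scene")[:,:,::-1]
cv2.imwrite("pics/s3.png",cv2.resize(s[210:330,260:420],(800,600),interpolation=cv2.INTER_CUBIC))
o=ctrl.get_obs();print(o["tool_pos"],o["ft_force"])
E
```

```text
[425.479303   -40.5634498   60.48289402] [ 0.43179929  0.17576361 -0.46556928]
```

View pics/s3.png

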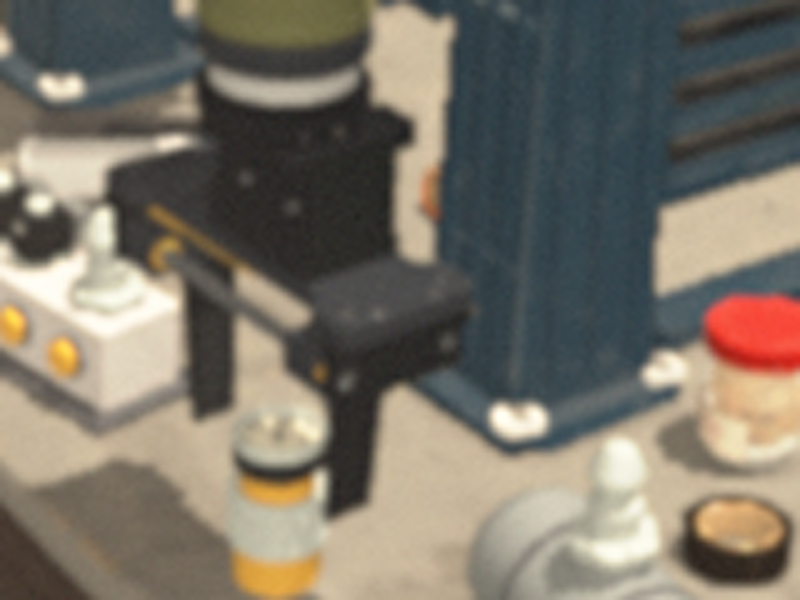

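The gauge stands upright on the worktop between the open fingers, dial at (280,428) in the crop, with the sleeve forward. The tips are already at case height (TCP about 60.7 above the foot), so I'll close on the case.

Call:
{"method": "carry_out", "body": {
  "moves": [0,0,0,0,0,0,70,0,0,0,0,0,0,50,0,0,0,0,0,0,45,0,0,0,0,0,0,40,0,0,0,0,0,0,36,0,0,0,0,0,0,36,0,0,0,0,0,0,36,0,0,5,0,0,0,36,0,0,15,0,0,0,36,0,0,30,0,0,0,36,0,0,30,0,0,0,36],
  "grip_force": 45
}}

```text
clock: 12.5
tool_pos: [427.2, -40.9, 92.9]
orientation: [0.0, 3.137, -0.001]
ft_force: [-0.6, -0.1, -4.2]
width: 41.4
gripper_force: 45.0
```

Call:
{"method": "carry_out", "body": {
  "moves": [0,0,5,0,0,0,36,0,0,15,0,0,0,36,0,0,32,0,0,0,36,0,0,50,0,0,0,36,0,2,68,0,0,0,36,1,10,83,0,0,0,36,4,24,92,0,0,0,36,6,42,95,0,0,0,36,9,62,95,0,0,0,36,12,82,95,0,0,0,36,15,102,95,0,0,0,36,18,122,95,0,0,0,36,21,142,95,0,0,0,36,24,160,95,0,0,0,36,26,173,95,0,0,0,36,27,180,95,0,0,0,36,27.4,182,95,0,0,0,36,27.4,182.2,95,0,0,0,36,27.4,182.2,95,0,0,0,36,27.4,182.2,95,0,0,0,36]
}}

```text
clock: 14.5
tool_pos: [453.1, 141.1, 185.6]
orientation: [-0.002, -3.142, 0.0]
ft_force: [0.4, 1.1, -3.5]
width: 41.3
gripper_force: 45.0
```

```bash
python3 - <<'E'
from rig import ctrl
import cv2,numpy as np
s=ctrl.read_camera("scene")[:,:,::-1]; t=ctrl.read_camera("top")[:,:,::-1]
c=lambda im,x,y: cv2.resize(im[y:y+120,x:x+80],(400,600),interpolation=cv2.INTER_CUBIC)
cv2.imwrite("pics/s4.png",np.hstack([c(s,240,190),c(t,250,230)]))
o=ctrl.get_obs();print(o["tool_pos"],o["ft_force"],o["torque"])
E
```

```text
[453.11477586 141.15670095 185.6976152 ] [ 0.06940222  0.43352924 -4.45675917] [ 0.04408225 -0.00891996 -0.03009134]
```

View pics/s4.png

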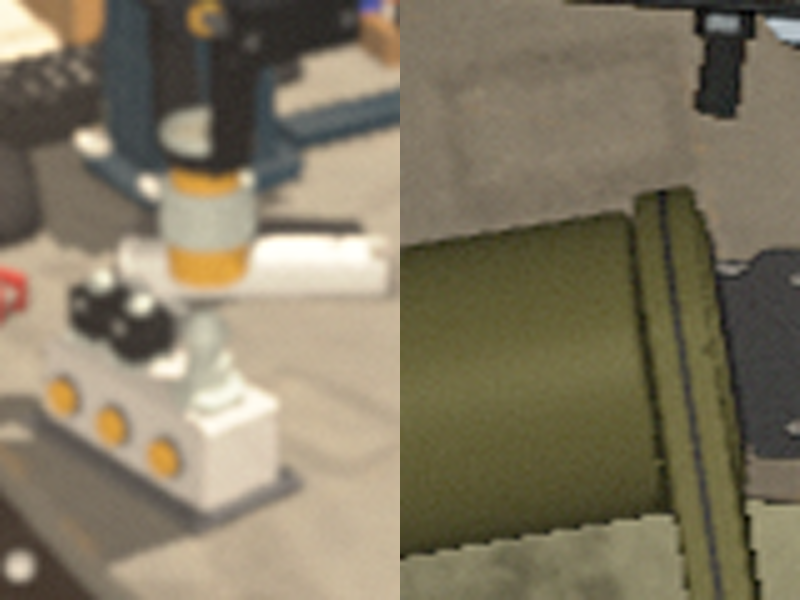

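The gauge is upright and lined up over the valve nipple (both at column ~207 in the left crop). Now I'll descend.

Call:
{"method": "carry_out", "body": {
  "moves": [0,0,-3,0,0,0,36,0,0,-10,0,0,0,36,0,0,-16,0,0,0,36,0,0,-20,0,0,0,36,0,0,-24,0,0,0,36,0,0,-28,0,0,0,36,0,0,-32,0,0,0,36,0,0,-36,0,0,0,36,0,0,-40,0,0,0,36,0,0,-40,0,0,0,36,0,0,-40,0,0,0,36]
}}

```text
clock: 15.7
tool_pos: [452.9, 141.8, 145.5]
orientation: [-0.0, -3.141, -0.0]
ft_force: [-0.7, 1.1, -4.8]
width: 41.2
gripper_force: 45.0
```

Call:
{"method": "carry_out", "body": {
  "moves": [0,0,-2,0,0,0,36,0,0,-4,0,0,0,36,0,0,-6,0,0,0,36,0,0,-8,0,0,0,36,0,0,-10,0,0,0,36,0,0,-12,0,0,0,36,0,0,-12,0,0,0,36]
}}

```text
clock: 16.4
tool_pos: [453.4, 142.3, 134.6]
orientation: [0.001, 3.141, 0.003]
ft_force: [-3.1, 4.4, 2.4]
width: 40.9
gripper_force: 45.0
```

Call:
{"method": "carry_out", "body": {
  "moves": [-0.4,0.6,-2,0,0,0,36,-0.4,0.6,-4,0,0,0,36,-0.4,0.6,-6,0,0,0,36,-0.4,0.6,-8,0,0,0,36,-0.4,0.6,-8,0,0,0,36]
}}

```text
clock: 16.9
tool_pos: [452.4, 142.7, 124.8]
orientation: [-0.0, -3.141, -0.002]
ft_force: [-1.0, 5.6, -4.9]
width: 41.2
gripper_force: 45.0
```

Call:
{"method": "carry_out", "body": {
  "moves": [0,0.6,-1,0,0,0,36,0,0.6,-2,0,0,0,36,0,0.6,-3,0,0,0,36,0,0.6,-4,0,0,0,36,0,0.6,-4,0,0,0,36]
}}

```text
clock: 17.4
tool_pos: [453.1, 142.3, 122.4]
orientation: [0.0, 3.141, -0.002]
ft_force: [-1.7, -2.6, 1.9]
width: 41.1
gripper_force: 45.0
```

Call:
{"method": "carry_out", "body": {
  "moves": [0,0,-0.5,0,0,0,36,0,0,-1,0,0,0,36,0,0,-1.5,0,0,0,36,0,0,-1.5,0,0,0,36]
}}

```text
clock: 17.8
tool_pos: [453.6, 142.4, 122.4]
orientation: [-0.0, 3.14, -0.002]
ft_force: [-4.7, -3.8, 8.6]
width: 41.3
gripper_force: 45.0
```

Call:
{"method": "carry_out", "body": {
  "moves": [0,0,-1,0,0,0,36,0,0,-2,0,0,0,36,0,0,-3,0,0,0,36,0,0,-3,0,0,0,36]
}}

```text
clock: 18.2
tool_pos: [454.6, 142.5, 122.4]
orientation: [-0.0, 3.138, -0.002]
ft_force: [-9.1, -4.6, 21.4]
width: 41.0
gripper_force: 45.0
```

It seats firmly. I'll ease off and do a gentle pull test.

Call:
{"method": "carry_out", "body": {
  "moves": [0,0,2,0,0,0,36,0,0,4,0,0,0,36,0,0,6,0,0,0,36,0,0,7,0,0,0,36,0,0,8,0,0,0,36,0,0,8,0,0,0,36]
}}

```text
clock: 18.8
tool_pos: [451.9, 142.8, 123.9]
orientation: [-0.0, -3.14, 0.0]
ft_force: [0.4, 0.2, -7.0]
width: 41.1
gripper_force: 45.0
```

Call:
{"method": "carry_out", "body": {
  "moves": [0,0,1,0,0,0,36,0,0,2,0,0,0,36,0,0,2,0,0,0,36]
}}

```text
clock: 19.1
tool_pos: [451.0, 142.6, 124.2]
orientation: [-0.0, -3.138, 0.001]
ft_force: [3.3, 1.3, -22.5]
width: 41.3
gripper_force: 45.0
```

The lock holds (22 N at about 2 mm lift). I'll press it back home, relax, release and retreat.

Call:
{"method": "carry_out", "body": {
  "moves": [0,0,-2,0,0,0,36,0,0,-4,0,0,0,36,0,0,-6,0,0,0,36,0,0,-8,0,0,0,36,0,0,-8,0,0,0,36,0,0,-5.5,0,0,0,36,0,0,-5.5,0,0,0,36,0,0,-5,0,0,0,46,0,0,-5,0,0,0,55,0,0,-5,0,0,0,70,0,0,-5,0,0,0,70,0,0,5,0,0,0,70,0,0,20,0,0,0,70,0,0,40,0,0,0,70,0,0,60,0,0,0,70,0,0,80,0,0,0,70,0,0,95,0,0,0,70,0,0,100,0,0,0,70,0,0,100,0,0,0,70]
}}

```text
clock: 21.0
tool_pos: [453.2, 142.9, 228.4]
orientation: [0.0, 3.139, 0.001]
ft_force: [1.4, 0.6, -0.0]
width: 70.0
gripper_force: 0.0
```

```bash
python3 - <<'E'
from rig import ctrl
import cv2
s=ctrl.read_camera("scene")[:,:,::-1]
cv2.imwrite("pics/s5.png",cv2.resize(s[200:320,220:380],(800,600),interpolation=cv2.INTER_CUBIC))
o=ctrl.get_obs();print(o["tool_pos"],o["ft_force"],o["width"])
E
```

```text
[452.62339138 142.79830831 227.14794998] [ 0.04517329  0.72017815 -0.53684069] 69.8869840205631
```

View pics/s5.png

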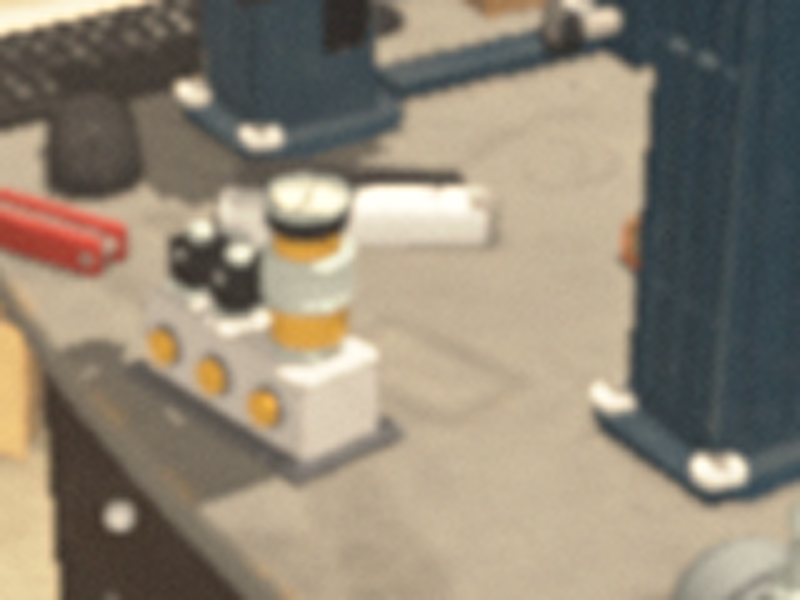

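The gauge sits home and upright on the valve block, dial at (308,200) in the crop, with the sleeve forward. The arm is clear of it, so I'll hand in.

```bash
python3 -c "
from rig import ctrl
print(ctrl.hand_in())"
```

```text
the job is handed in; nothing more can be done
None
```

The gauge is fully home and locked on the valve block's nipple (it held a 22 N pull test) with its sleeve forward, and the job was handed in at about 21 s of the 58 s limit.

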